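# Reverse the ratchet and back off the clamp nut

### The job

Loosen the hex nut on the clamp pedestal: first push the ratchet's little direction lever over to the loosening side, then swing the handle with full strokes between its two stop pegs - loosening stroke to the peg, click all the way back to the other peg, and a second loosening stroke to the peg - until the nut has turned back (anticlockwise from above) by at least 30 degrees. Each time lay the handle firmly against the rubber sleeve for a moment but do not lean hard on it (under 20 N at the peg), never tighten the nut, and leave the things around where they stand.

Things in the scene. Friction and masses are not known exactly. Their poses are not given: they have to be found in the camera images.
- pedestal: fixed grey round clamp pedestal, foot 124 mm across, carrying a steel strap, the nut and the ratchet. Origin on the nut's vertical axis at the bench top; z up; -x points roughly at the robot, and is the middle of the handle's swing. It stands somewhere else, turned otherwise, each time.
- ratchet: steel ratchet spanner captive on the nut, turning only about the nut's vertical axis. Head 72 mm across, its top 107 mm above the bench; straight shank 18 mm wide along the body's own -x. Origin on the nut's axis, 85 mm above the bench. Stays where it is left. Swinging it takes about 7 N at the grip when it turns the nut, 1 to 3 N (with a click every 18 degrees) when free.
- grip (a point): middle of the ratchet's black grip sleeve, 165 mm from the nut's axis, 96 mm above the bench; the sleeve is 85 mm long along the handle, 22 mm wide, 18 mm high, with free space beneath and beside it
- lever_tip (a point): upright tab of the direction lever: 8 mm wide across the handle, 10 mm along it, 111 to 135 mm above the bench (this point mid tab, 125 mm up). The lever's pivot is on top of the head on the handle's centre line, 50 mm from the nut's axis; the tab stands 30 mm farther out toward the grip and moves up to 8 mm to either side of the centre line.
- lever (a joint): angle of the direction lever in rad, positive anticlockwise from above; snaps over the middle and rests 0.06 to 0.29 to either side, as the teeth inside let it (about 3 N at the tab). The ratchet drives the nut only toward the side to which the tab leans and clicks freely the other way: positive = anticlockwise (loosens, handle to the robot's right), negative = tightens, as at the start.
- nut (a joint): angle of the hex nut in rad, positive anticlockwise from above (loosening); about 0 to 0.05 at the start. 24 mm across flats, its top stands out of the ratchet's head. Ordinary right-hand thread; it stays where it is left.
- stops: steel arc plate under the handle with two upright pegs in rubber sleeves (12 mm thick, 108 mm high), 100 mm from the nut's axis, one each side of the shank. Origin as the pedestal's. The pegs are set anew each time, unmeasured: the handle meets each 0.52 to 0.70 rad to its side of the pedestal's -x; feel for it. A sleeve gives about 6 N per mm; the grip feels 0.6 of the peg's force.
- fish_tin: low sealed tin, 63x105x26 mm, bystander left of the pedestal; origin centre of its underside
- pepper_shaker: pepper shaker, 44 mm across, 90 mm high, bystander right of the pedestal; origin centre of its underside
- yoghurt_pot: yoghurt pot, 72 mm across and high, bystander farther right; origin centre of its underside
- mug: mug, 94 mm high, bystander farther left; origin centre of its underside
Not all that is in view belongs to the job. Leave any purple or red look-alike of the stops alone.

How it is judged:
On the way, in this order (a step that is already met when the one before it is completed fails the run):
1. the direction lever is over on the loosening side (value of joint lever above 0.04 rad), for 0.2 s.
2. the handle is laid against the right-hand peg (over 2 N) (contact force between ratchet and stops above 2 N and y of grip in the frame of pedestal below -0.04 m), for 0.2 s.
3. the handle is back against the left-hand peg (over 2 N) (contact force between ratchet and stops above 2 N and y of grip in the frame of pedestal above 0.04 m), for 0.2 s.
4. the handle is again against the right-hand peg (over 2 N), the nut turned back by 30 degrees or more (all of step 2 and value of joint nut above 0.524 rad), for 0.2 s.
At the end, for the whole second after the job is handed in: the nut stands at 0.524 rad (30 degrees) or more anticlockwise, the lever still on the loosening side (over 0.04 rad), the handle at rest (value of joint nut above 0.524 rad and value of joint lever above 0.04 rad and angular speed of ratchet below 0.1 rad/s); the robot touches nothing.
It fails at once if the handle leans on a stop peg with 20 N or more (contact force between ratchet and stops above 20 N).
It fails at once if the nut is tightened by 7 degrees or more (value of joint nut below -0.12 rad).
It fails at once if a bystander is pushed by 3 cm (distance of any of fish_tin, pepper_shaker, yoghurt_pot, mug from where it was at the start of the episode above 0.03 m).
It also fails if it takes over 70 s, if anything falls off the work surface, if the arm or the gripper's body presses on something with over 40 N, if the wrist force passes 120 N, or if a joint passes its speed limit or range.

### The arm

A 6-joint arm with a two-finger parallel gripper is mounted at the origin on a cart in front of the work surface, level with it; the furniture and walls round the work are solid. World frame = base frame: x ahead of the robot, y to its left, z up, the work surface at z = 0. Lengths are in m, angles in rad, forces in N, time in s.
With the tool pointing down it reaches from about 0.3 to 0.95 m from the base axis. Payload 3.1 kg.
Tool frame: the origin (TCP) lies midway between the tips of the shut fingers; the grasp point (between the pads) lies 19 mm behind it; z points along the fingers, y is the line along which they close (so a half turn about z gives the same grasp; the last joint's range is limited). The gripper opens to 85 mm and grips with 20 to 120 N. Pads are 22 mm wide; open, the fingers measure 114 mm over their backs; the gripper's body (76 mm by 85 mm) begins 54 mm behind the grasp point. The pads swing forward as they close: fully open they stand 13 mm farther back than shut.
Start: joints at [-1.21, 0.308, 1.634, -0, 1.2, -0.07], TCP at [0.261, -0.568, 0.2] pointing down, gripper open.
Joint ranges: [-3.06, 3.06], [-0.79, 1.96], [0.05, 2.63], [-1.19, 4.34], [0.05, 2.64], [-2.94, 2.94]. Speed limits (rad/s): [2.79, 2.79, 3.14, 3.14, 3.14, 3.14].

### API

Orientations are given as [roll, pitch, yaw] about the fixed x, y, z axes, in that order (R = Rz(yaw) Ry(pitch) Rx(roll)).
In Python, from bench import get_obs, camera, finish_job, silhouettes gives the robot as it stands. The module is installed in compiled form; this text tells all that it offers.
- The arm moves only by the tool move_arm, never from a script. Its argument "moves" is a list of rows, each a list of 3 entries, a list of its own where there are three numbers: the shift along the tool's x, y, z in m, then the turn, a rotation vector about the tool's x, y, z in rad, then the opening, from -1 (shut) to 1 (fully open). A call has exactly 10 rows; each row is the pose to reach, as a shift and turn from the pose commanded when the call began, along the tool's axes at that moment; what a row does not reach only later rows make up. A row lasts 1/8 s, in which the tool goes at most 62.5 mm and 10.7 degrees, less where a joint would pass 70% of its speed; a pose out of reach is approached as far as the arm can. A call with a gripper value outside its range is refused whole. The fingers move at their own pace and stop on an object; "force" is the grip in N (left out, the last holds). Time passes only in rows, so rows that repeat a pose let the fingers close, or fill a call up. It gives the time, the measured TCP pose, the force, the opening and the grip force at its end, in the units of the state.
- get_obs(): the state, without advancing time (a new reading comes with each control period).
- camera(name): name is "side" or "top" or "wrist"; returns a dict with "pixels" (400x640x3 uint8, blue, green, red), "fx", "fy", "cx", "cy" (pixels), "R" (3x3) and "t" (3): a world point X has camera coordinates R X + t. Camera axes: x right, y down, z forward; pixel columns grow to the right and rows downward; lengths in m; the calibration is good to about 2 mm. A picture is of the moment at which its call begins. There is no depth.
- finish_job(): hands the job in; it is judged then, once.
Trained networks look in a picture, given as the dict that the camera call returned (one of the last four; its "shot" number tells which), for a name from the list of things; names that differ only in an ending like _2 or _b are one class to them, and where a whole thing is asked for, a point or a joint stands for the part that bears it (a point fixed in the world has none). Each returns a list of dicts, best first, with "conf" (0 to 1); they miss things now and then, are a little off and sometimes report something else, mostly with a low value. They report only what shows in the picture. A call takes as long as a camera call. They do not tell look-alikes from the thing itself.
- silhouettes(picture, label): "mask" (400x640 bool, what is visible of it) and "bbox" ([left, top, right, bottom] in pixels, round what is visible of it).
The state is a dict: "time": time; "joint_pos": joint angles; "qd": joint speeds; "effort": joint torques, N m; "eef_pos": TCP position; "tcp_rot": TCP orientation; "wrist_force": force on the tool from outside, world axes, zero at the start; "torque": the same for the moment, N m; "width": finger opening in m; "gripper_force": force on a finger pad.
Only numpy, scipy, OpenCV 4.12 (cv2) and the standard library are available. Lean on these libraries where they do the work, as an engineer would, in place of code of your own. Each camera call takes 0.05 s, during which the arm holds its last target. There are 200 camera calls.

## Working session

There is one attempt and no reset: what is moved stays moved. The work goes in short steps, Python scripts to look and compute and a tool call to move; the robot and the scene stay as the last step left them, time stands still between calls to the robot, and variables do not carry over. Pictures are saved under pics/ and viewed, at most 10 in all, crops included, and the job is handed in when it is done.

Besides the shell and the picture viewer there is one more tool, called after "Request:" as name(argument=value, ...), one argument or row to a line, values as JSON. move_arm: Moves the arm, as the interface text tells. Its arguments: {"type":"object","properties":{"moves":{"type":"array"},"force":{"type":"number"}},"required":["moves"]}

```bash
mkdir -p pics
cat > h.py <<'E'
import numpy as np, cv2
from bench import get_obs, camera, finish_job, silhouettes
def ray(c,u,v):
    R=np.array(c["R"]);t=np.array(c["t"]).ravel()
    d=R.T@np.array([(u-c["cx"])/c["fx"],(v-c["cy"])/c["fy"],1]);return -R.T@t,d
def atz(c,u,v,z):
    o,d=ray(c,u,v);return o+d*(z-o[2])/d[2]
def proj(c,X):
    p=np.array(c["R"])@np.array(X)+np.array(c["t"]).ravel();return np.array([c["fx"]*p[0]/p[2]+c["cx"],c["fy"]*p[1]/p[2]+c["cy"]])
E
python3 - <<'E'
from h import *
cs={n:camera(n) for n in("top","side")}
for n,c in cs.items():
    cv2.imwrite(f"pics/{n}0.png",c["pixels"])
    o,d=ray(c,320,200);print(n,o.round(3),c["fx"])
    for l in ["pedestal","ratchet","grip","lever_tip","lever","nut","stops","fish_tin","pepper_shaker","yoghurt_pot","mug"]:
        for s in silhouettes(c,l)[:2]:
            ys,xs=np.nonzero(s["mask"]);
            if len(xs): print(n,l,round(s["conf"],2),s["bbox"],len(xs),(xs.mean().round(1),ys.mean().round(1)),atz(c,xs.mean(),ys.mean(),.1).round(3))
print(get_obs())
E
```

```text
top [0.387 0.045 1.569] 483.9496899825748
top pedestal 0.8 [283.6, 165.8, 322.6, 241.5] 1363 (np.float64(300.5), np.float64(187.7)) [0.646 0.059 0.1  ]
top pedestal 0.71 [292.0, 184.1, 304.3, 199.3] 74 (np.float64(298.0), np.float64(190.0)) [0.639 0.067 0.1  ]
top ratchet 0.77 [291.5, 163.1, 312.8, 241.6] 743 (np.float64(298.5), np.float64(195.2)) [0.622 0.065 0.1  ]
top grip 0.95 [291.4, 166.0, 313.7, 244.1] 705 (np.float64(298.9), np.float64(194.9)) [0.624 0.064 0.1  ]
top lever_tip 0.38 [294.8, 183.3, 303.0, 197.3] 76 (np.float64(298.1), np.float64(189.3)) [0.641 0.066 0.1  ]
top lever 0.64 [295.7, 181.1, 303.9, 195.4] 66 (np.float64(298.1), np.float64(189.0)) [0.642 0.066 0.1  ]
top nut 0.44 [295.3, 166.3, 306.9, 172.9] 63 (np.float64(300.7), np.float64(170.5)) [0.7   0.057 0.1  ]
top stops 0.87 [329.9, 260.4, 391.4, 277.4] 492 (np.float64(362.6), np.float64(268.3)) [ 0.396 -0.123  0.1  ]
top stops 0.7 [272.1, 188.3, 330.8, 207.4] 354 (np.float64(299.3), np.float64(199.6)) [0.609 0.063 0.1  ]
top fish_tin 0.92 [228.3, 167.2, 263.5, 179.9] 437 (np.float64(244.9), np.float64(172.0)
[... 1948 characters left out ...]

{'time': 1.2, 'joint_pos': array([-1.20971610e+00,  3.08129176e-01,  1.63378628e+00,  2.72622443e-05,
        1.19968373e+00, -6.97115419e-02]), 'qd': array([-9.21942592e-04,  6.47023797e-04, -3.37009734e-04,  1.80187069e-05,
       -1.94820627e-03,  3.27672561e-04]), 'effort': array([-2.57768461e-04, -4.15289927e+01, -2.77079952e+01, -1.26360137e-04,
        8.59567226e-04,  1.18284017e-06]), 'eef_pos': array([ 0.26097643, -0.56792302,  0.19956038]), 'tcp_rot': array([-3.14158791e+00, -2.57992837e-05,  4.30781884e-01]), 'wrist_force': array([-1.0554041 , -0.10623262, -0.87454601]), 'torque': array([-0.01821933, -0.08426508,  0.00621435]), 'gripper_force': 0.0, 'width': 0.08532070989804924}
```

View pics/top0.png

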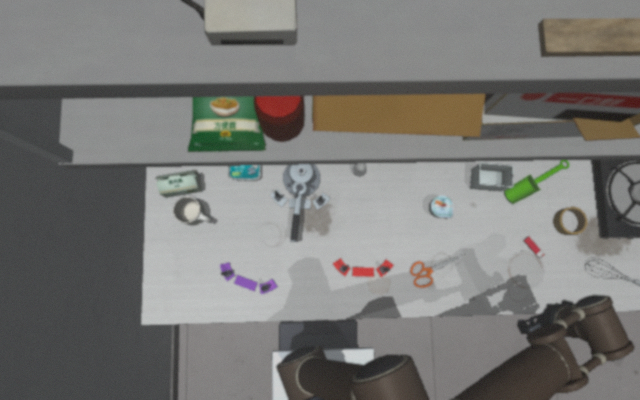

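View pics/side0.png

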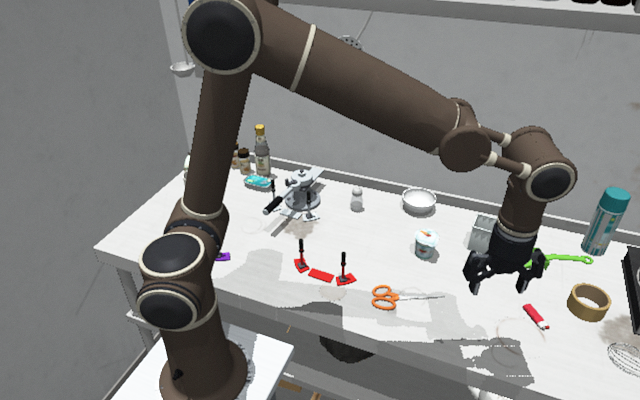

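The top view shows the pedestal at about (300,173) px with its handle pointing down to (296,240), towards the robot. The tin is to its left at (245,172) and the shaker to its right at (359,168). The red and purple arcs are look-alikes nearer the robot. I'll move above the handle for a wrist view.

Request:
move_arm(
  moves=[
    [[0.2,-0.17,-0.08],[0,0,0.17],1],
    [[0.52,-0.45,-0.12],[0,0,0.43],1],
    [[0.52,-0.45,-0.12],[0,0,0.43],1],
    [[0.52,-0.45,-0.12],[0,0,0.43],1],
    [[0.52,-0.45,-0.12],[0,0,0.43],1],
    [[0.52,-0.45,-0.12],[0,0,0.43],1],
    [[0.52,-0.45,-0.12],[0,0,0.43],0],
    [[0.52,-0.45,-0.12],[0,0,0.43],-1],
    [[0.52,-0.45,-0.12],[0,0,0.43],-1],
    [[0.52,-0.45,-0.12],[0,0,0.43],-1],
  ],
)

```text
time: 2.45
eef_pos: [0.5162, -0.0061, 0.3085]
tcp_rot: [3.141, -0.001, 0.001]
wrist_force: [1.0, -0.9, -0.7]
width: 0.0118
gripper_force: 0.0
```

Run:
```python
from h import *
c=camera("wrist");cv2.imwrite("pics/w1.png",c["pixels"]);print(get_obs()["eef_pos"],ray(c,320,200))
zs=dict(pedestal=.1,ratchet=.1,grip=.105,lever_tip=.135,lever=.13,nut=.11,stops=.1)
for l,z in zs.items():
    for s in silhouettes(c,l)[:2]:
        ys,xs=np.nonzero(s["mask"])
        if len(xs): print(l,round(s["conf"],2),s["bbox"],len(xs),(xs.mean().round(1),ys.mean().round(1)),atz(c,xs.mean(),ys.mean(),z).round(4))
```

```text
[0.51955615 0.001371   0.31010137] (array([ 0.5942663 , -0.0070244 ,  0.48329418]), array([-0.32343237, -0.00319387, -0.94641131]))
ratchet 0.58 [230.3, 1.7, 294.9, 187.3] 5073 (np.float64(257.5), np.float64(71.1)) [0.6222 0.0648 0.1   ]
grip 0.63 [230.0, 2.4, 295.1, 186.5] 5092 (np.float64(257.8), np.float64(69.9)) [0.6232 0.0635 0.105 ]
lever_tip 0.95 [237.3, 34.7, 267.9, 76.7] 620 (np.float64(253.0), np.float64(54.0)) [0.6362 0.0619 0.135 ]
lever 0.92 [238.6, 34.7, 267.4, 73.9] 559 (np.float64(253.1), np.float64(54.7)) [0.6361 0.0629 0.13  ]
stops 0.97 [190.1, 49.4, 338.6, 99.3] 2609 (np.float64(268.5), np.float64(74.9)) [0.6181 0.0522 0.1   ]
stops 0.84 [339.4, 200.2, 464.3, 254.1] 2445 (np.float64(398.4), np.float64(223.1)) [ 0.43  -0.115  0.1  ]
```

View pics/w1.png

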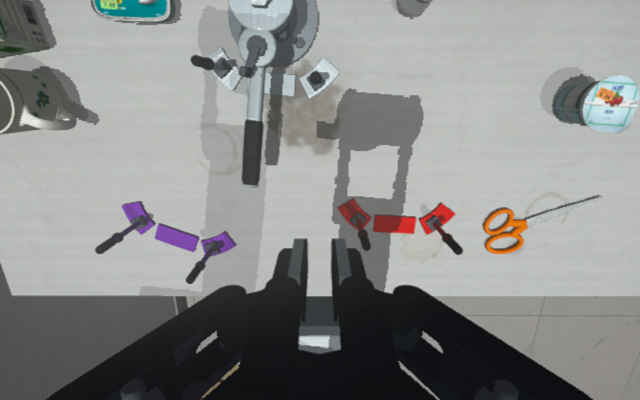

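Run:
```python
from h import *
c=cv2.imread("pics/w1.png");cv2.imwrite("pics/w1c.png",cv2.resize(c[0:190,170:360],None,fx=3.15,fy=3.15,interpolation=cv2.INTER_CUBIC)[:600])
c=camera("wrist")
for n,(u,v,z) in dict(end=(251,186,.1),shank90=(258,90,.1),gripstart=(254,122,.1),nut=(262,3,.115)).items(): print(n,atz(c,u,v,z).round(4))
```

```text
end [0.4813 0.0785 0.1   ]
shank90 [0.5997 0.0618 0.1   ]
gripstart [0.5627 0.069  0.1   ]
nut [0.6858 0.0492 0.115 ]
```

View pics/w1c.png

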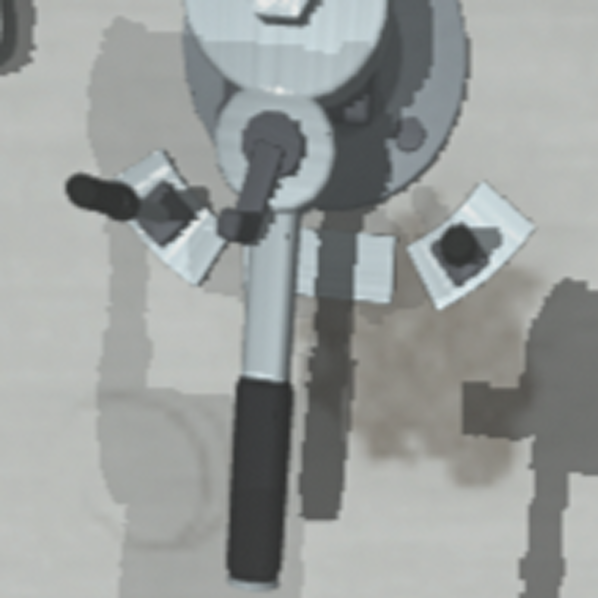

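Run:
```python
from h import *
c=camera("wrist")
P={}
for n,(u,v,z) in dict(pivot=(256.3,44.4,.113),tab=(247,71,.135),pl=(197,60,.108),pr=(316.7,77,.108),end=(251,185.7,.1),shank=(256.3,95,.1)).items(): P[n]=atz(c,u,v,z);print(n,P[n].round(4))
d=P['shank']-P['end'];d/=np.linalg.norm(d);N=P['end']+d*.21;print(N,np.arctan2(-d[1],d[0]))
for n in P: 
    e=P[n]-N; print(n,np.linalg.norm(e[:2]),"perp left", d[0]*e[1]-d[1]*e[0])
```

```text
pivot [0.6469 0.0581 0.113 ]
tab [0.6182 0.0655 0.135 ]
pl [0.6318 0.1269 0.108 ]
pr [ 0.6136 -0.0079  0.108 ]
end [0.4818 0.0784 0.1   ]
shank [0.5942 0.0641 0.1   ]
[0.69014522 0.05192849 0.1       ] 0.12657447907052197
pivot 0.043709781771149876 perp left 0.0006889791025359677
tab 0.07318394132507301 perp left 0.004417010182727582
pl 0.09502613620406676 perp left 0.0670560041218946
pr 0.09713421610388981 perp left -0.06899538805684037
end 0.20999999999999996 perp left 0.0
shank 0.09672713808266474 perp left 1.734723475976807e-18
```

Request:
move_arm(
  moves=[
    [[0.03,-0.05,0.03],[0,0,0],-1],
    [[0.06,-0.095,0.08],[0,0,0],-1],
    [[0.096,-0.099,0.12],[0,0,0],-1],
    [[0.096,-0.099,0.15],[0,0,0],-1],
    [[0.096,-0.099,0.16],[0,0,0],-1],
    [[0.096,-0.099,0.17],[0,0,0],-1],
    [[0.096,-0.099,0.18],[0,0,0],-1],
    [[0.096,-0.099,0.19],[0,0,0],-1],
    [[0.096,-0.099,0.192],[0,0,0],-1],
    [[0.096,-0.099,0.192],[0,0,0],-1],
  ],
)

```text
time: 4.2
eef_pos: [0.6115, 0.091, 0.116]
tcp_rot: [3.142, -0.0, 0.001]
wrist_force: [0.0, -0.3, -1.1]
width: -0.0001
gripper_force: 0.0
```

Run:
```python
from h import *
c=camera("wrist");o=get_obs();print(o["eef_pos"],o["wrist_force"],o["width"])
cv2.imwrite("pics/w2.png",c["pixels"])
for l in["lever_tip"]:
    for s in silhouettes(c,l)[:2]: print(l,s["conf"],s["bbox"])
```

```text
[0.61174203 0.09111896 0.11621697] [0.34484971 0.36027854 0.535965  ] 0.0002710798249533001
lever_tip 0.55 [335.2, 149.3, 385.1, 236.3]
```

View pics/w2.png

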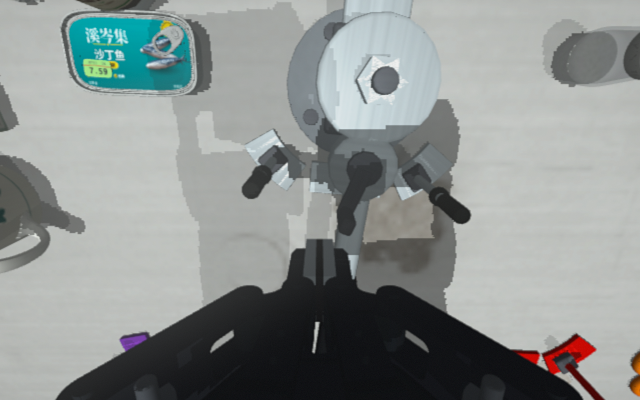

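Run:
```python
from h import *
c=camera("wrist")
for n,(u,v,z) in dict(nut=(383,80,.12),pivot=(366,168,.113),tabtop=(347,225,.135),tabbase=(357,205,.113),fingerfront=(320,240,.116),pl=(257,185,.108),pr=(455,208,.108)).items(): print(n,atz(c,u,v,z).round(4))
print(proj(c,[.6117,.0911,.1162]))
```

```text
nut [0.6981 0.0566 0.12  ]
pivot [0.6492 0.0622 0.113 ]
tabtop [0.6219 0.0747 0.135 ]
tabbase [0.6258 0.0667 0.113 ]
fingerfront [0.6033 0.0896 0.116 ]
pl [0.6372 0.1289 0.108 ]
pr [0.622  0.0033 0.108 ]
[317.6060233 228.008049 ]
```

Request:
move_arm(
  moves=[
    [[0.01,0,0],[0,0,0],-1],
    [[0.01,0.003,0],[0,0,0],-1],
    [[0.01,0.006,0],[0,0,0],-1],
    [[0.01,0.008,0],[0,0,0],-1],
    [[0.01,0.01,0],[0,0,0],-1],
    [[0.01,0.012,0],[0,0,0],-1],
    [[0.01,0.014,0],[0,0,0],-1],
    [[0.01,0.016,0],[0,0,0],-1],
    [[0.01,0.018,0],[0,0,0],-1],
    [[0.01,0.018,0],[0,0,0],-1],
  ],
)

```text
time: 5.6
eef_pos: [0.6215, 0.0729, 0.1158]
tcp_rot: [3.142, -0.0, 0.001]
wrist_force: [-1.5, 0.2, 0.4]
width: -0.0003
gripper_force: 0.0
```

Run:
```python
from h import *
c=camera("wrist");o=get_obs();print(o["eef_pos"],o["wrist_force"],o["width"])
cv2.imwrite("pics/w3.png",cv2.resize(c["pixels"][20:290,180:500],None,fx=2,fy=2))
```

```text
[0.62147999 0.07299185 0.11579962] [ 0.34525933  0.78241946 -0.28882778] -0.00018797632850129143
```

View pics/w3.png

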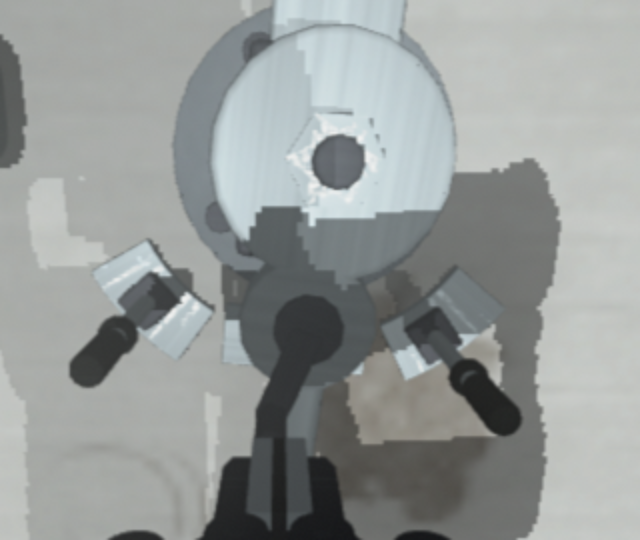

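The tab at crop (270,420) stands just beyond the fingertips (280,438), so the finger passed short of it. I'll back off to the left, go 13 mm further in and push again.

Request:
move_arm(
  moves=[
    [[0,-0.02,0],[0,0,0],-1],
    [[0,-0.022,0],[0,0,0],-1],
    [[0.013,-0.022,0],[0,0,0],-1],
    [[0.013,-0.014,0],[0,0,0],-1],
    [[0.013,-0.008,0],[0,0,0],-1],
    [[0.013,-0.005,0],[0,0,0],-1],
    [[0.013,-0.003,0],[0,0,0],-1],
    [[0.013,-0.001,0],[0,0,0],-1],
    [[0.013,0.0,0],[0,0,0],-1],
    [[0.013,0.0,0],[0,0,0],-1],
  ],
)

```text
time: 6.9
eef_pos: [0.6345, 0.0731, 0.1158]
tcp_rot: [-3.142, -0.0, 0.001]
wrist_force: [0.6, -0.4, 0.7]
width: 0.0001
gripper_force: 0.0
```

Run:
```python
from h import *
c=camera("wrist");o=get_obs();print(o["eef_pos"],o["wrist_force"],o["width"])
cv2.imwrite("pics/w4.png",cv2.resize(c["pixels"][20:290,180:500],None,fx=2,fy=2))
```

```text
[0.63445002 0.07315074 0.11579659] [-0.14288628  0.1307505  -0.08287508] -0.0001259025220394051
```

View pics/w4.png

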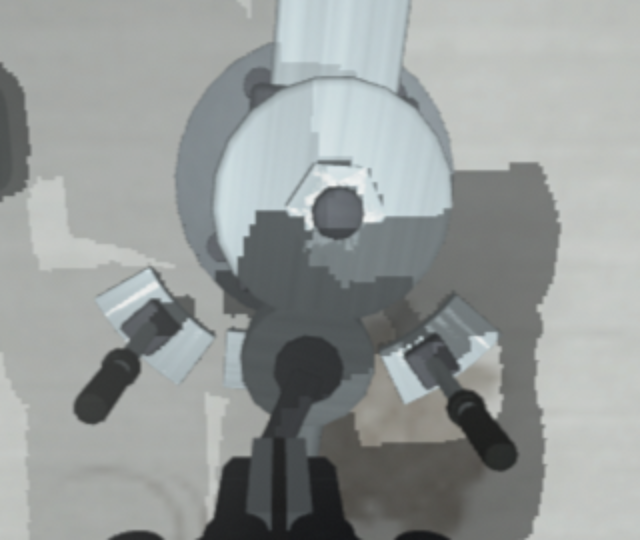

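Run:
```python
from h import *
o=get_obs();T=o["eef_pos"];print(T)
ims=[]
for n in("wrist","side"):
    c=camera(n)
    pts=[T,T+[.011,0,0],T+[-.011,0,0],T+[0,0,.03],[.617,.066,.111],[.617,.066,.135]]
    pp=[proj(c,p) for p in pts];print(n,np.round(pp,1).tolist())
    p=proj(c,[.62,.066,.12]);u,v=int(p[0]),int(p[1]);w=66 if n=="wrist" else 33
    im=c["pixels"][max(0,v-w):v+w,u-w:u+w];ims.append(cv2.resize(im,(396,396),interpolation=cv2.INTER_NEAREST))
    print(u,v,w)
    for s in silhouettes(c,"lever_tip")[:2]: print(s["conf"],s["bbox"])
cv2.imwrite("pics/w5.png",np.hstack(ims))
```

```text
[0.63445002 0.07315074 0.11579659]
wrist [[317.6, 227.8], [317.5, 211.4], [317.6, 243.8], [317.3, 251.1], [328.5, 249.3], [329.7, 269.0]]
329 251 66
0.59 [311.2, 191.0, 353.1, 240.8]
side [[288.9, 181.1], [290.4, 179.3], [287.5, 182.9], [288.5, 173.3], [288.7, 185.6], [288.4, 179.4]]
289 182 33
0.37 [282.7, 181.6, 300.8, 184.4]
```

View pics/w5.png

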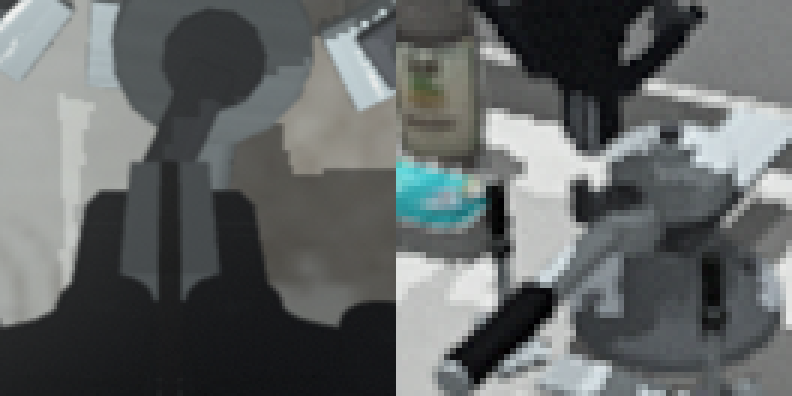

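The side crop shows the fingertips at (590,148), about 30 mm above the tab top at (585,190). The real tips therefore sit about 28 mm short of the reported TCP. I'll go left, come down 27 mm, and push again.

Request:
move_arm(
  moves=[
    [[-0.014,-0.022,0],[0,0,0],-1],
    [[-0.014,-0.022,0.01],[0,0,0],-1],
    [[-0.014,-0.022,0.02],[0,0,0],-1],
    [[-0.014,-0.022,0.027],[0,0,0],-1],
    [[-0.014,-0.017,0.027],[0,0,0],-1],
    [[-0.014,-0.014,0.027],[0,0,0],-1],
    [[-0.014,-0.011,0.027],[0,0,0],-1],
    [[-0.014,-0.008,0.027],[0,0,0],-1],
    [[-0.014,-0.005,0.027],[0,0,0],-1],
    [[-0.014,-0.005,0.027],[0,0,0],-1],
  ],
)

```text
time: 8.4
eef_pos: [0.6209, 0.0777, 0.0892]
tcp_rot: [3.141, -0.001, 0.001]
wrist_force: [0.1, 0.2, -0.3]
width: 0.0001
gripper_force: 0.2
```

```bash
cat > m.py <<'E'
from h import *
c=camera("wrist");o=get_obs();print(o["eef_pos"],o["wrist_force"],o["width"])
for l in("lever_tip","ratchet"):
    for s in silhouettes(c,l)[:1]:
        ys,xs=np.nonzero(s["mask"]);print(l,round(s["conf"],2),s["bbox"],[(int(r),xs[ys==r].min(),xs[ys==r].max()) for r in np.unique(ys)[::max(1,len(np.unique(ys))//8)]])
E
python3 m.py
```

```text
[0.62072924 0.07777378 0.08904592] [-0.27547996  0.16247732  0.53493849] 3.494302798535522e-05
lever_tip 0.66 [328.5, 177.2, 369.3, 281.7] [(177, np.int64(346), np.int64(347)), (190, np.int64(329), np.int64(367)), (203, np.int64(330), np.int64(368)), (216, np.int64(340), np.int64(359)), (229, np.int64(342), np.int64(359)), (242, np.int64(343), np.int64(360)), (255, np.int64(349), np.int64(361)), (268, np.int64(352), np.int64(364))]
ratchet 0.82 [287.9, 20.0, 436.1, 353.3] [(19, np.int64(361), np.int64(375)), (55, np.int64(301), np.int64(423)), (91, np.int64(289), np.int64(432)), (127, np.int64(294), np.int64(423)), (163, np.int64(318), np.int64(387)), (199, np.int64(309), np.int64(386)), (235, np.int64(325), np.int64(360)), (271, np.int64(351), np.int64(364)), (348, np.int64(314), np.int64(326))]
```

Run:
```python
from h import *
c=camera("wrist")
im=c["pixels"][150:350,220:480];cv2.imwrite("pics/w6.png",cv2.resize(im,None,fx=3,fy=3))
for n,(u,v,z) in dict(pivot=(348,197,.113),tabtop=(358,276,.135)).items(): print(n,atz(c,u,v,z).round(4))
```

```text
pivot [0.6488 0.0619 0.113 ]
tabtop [0.6158 0.0581 0.135 ]
```

View pics/w6.png

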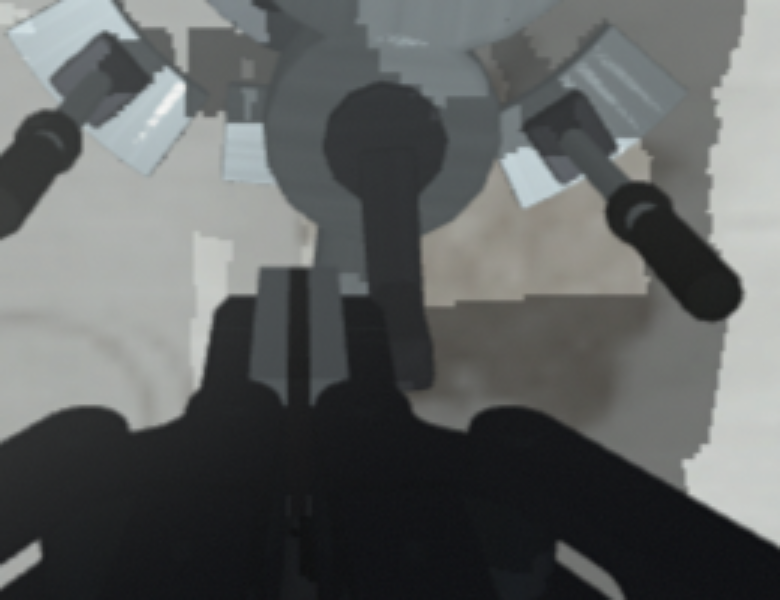

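The lever has snapped over: the tab at crop (415,385) is now right of the shank at (340,260), with the handle still mid-swing. Next I'll straddle the grip with the fingers.

Request:
move_arm(
  moves=[
    [[0,-0.005,-0.03],[0,0,0],-1],
    [[0,-0.005,-0.06],[0,0,0],-1],
    [[-0.05,0,-0.06],[0,0,0.06],0],
    [[-0.094,0.005,-0.06],[0,0,0.127],0.3],
    [[-0.094,0.005,-0.06],[0,0,0.127],0.3],
    [[-0.094,0.005,-0.05],[0,0,0.127],0.3],
    [[-0.094,0.005,-0.025],[0,0,0.127],0.3],
    [[-0.094,0.005,0.0],[0,0,0.127],0.3],
    [[-0.094,0.005,0.01],[0,0,0.127],0.3],
    [[-0.094,0.005,0.01],[0,0,0.127],0.3],
  ],
)

```text
time: 9.85
eef_pos: [0.5265, 0.0729, 0.0778]
tcp_rot: [3.141, 0.002, -0.126]
wrist_force: [-0.7, 0.3, 0.3]
width: 0.0557
gripper_force: 0.0
```

Run:
```python
from h import *
o=get_obs();T=o["eef_pos"];print(T,o["tcp_rot"],o["wrist_force"],o["width"])
ims=[]
for n in("wrist","side"):
    c=camera(n)
    if n=="wrist": im=cv2.resize(c["pixels"],(480,300))
    else:
        u,v=proj(c,[.53,.072,.1]).astype(int);im=cv2.resize(c["pixels"][v-30:v+20,u-25:u+25],(300,300),interpolation=cv2.INTER_NEAREST);print(u,v,proj(c,T),proj(c,T+[0,0,.03]))
    ims.append(im)
    for s in silhouettes(c,"ratchet")[:1]: print(s["bbox"],s["conf"])
cv2.imwrite("pics/w7.png",np.hstack(ims))
```

```text
[0.52654946 0.0729405  0.07784791] [ 3.14124276e+00  1.56856003e-03 -1.26088847e-01] [-0.66581347  0.25720245  0.33444871] 0.055666269683772654
275 203 [274.92129073 209.479256  ] [274.2931284 201.7439881]
[263.6, 173.2, 312.4, 215.1] 0.77
```

View pics/w7.png

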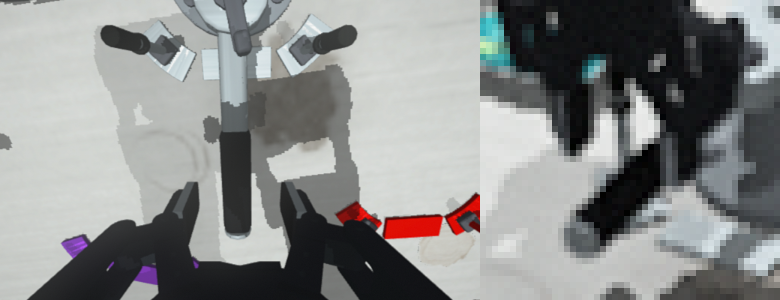

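The fingers straddle the sleeve evenly, at about columns 188 and 290 with the handle at 236. I'll go down 27 mm and narrow the gap.

Request:
move_arm(
  moves=[
    [[0,0,0.008],[0,0,0],0.3],
    [[0,0,0.016],[0,0,0],0.3],
    [[0,0,0.024],[0,0,0],0.3],
    [[0,0,0.027],[0,0,0],0.3],
    [[0,0,0.027],[0,0,0],0],
    [[0,0,0.027],[0,0,0],-0.2],
    [[0,0,0.027],[0,0,0],-0.2],
    [[0,0,0.027],[0,0,0],-0.2],
    [[0,0,0.027],[0,0,0],-0.2],
    [[0,0,0.027],[0,0,0],-0.2],
  ],
)

```text
time: 11.3
eef_pos: [0.5265, 0.073, 0.0519]
tcp_rot: [-3.142, -0.0, -0.126]
wrist_force: [-0.6, 0.0, -1.0]
width: 0.034
gripper_force: 0.0
```

Request:
move_arm(
  moves=[
    [[0.0003,0.01,0],[0,0,-0.06],-0.2],
    [[0.001,0.02,0],[0,0,-0.12],-0.2],
    [[0.003,0.03,0],[0,0,-0.18],-0.2],
    [[0.005,0.039,0],[0,0,-0.24],-0.2],
    [[0.007,0.049,0],[0,0,-0.3],-0.2],
    [[0.01,0.057,0],[0,0,-0.35],-0.2],
    [[0.013,0.064,0],[0,0,-0.4],-0.2],
    [[0.016,0.072,0],[0,0,-0.45],-0.2],
    [[0.016,0.072,0],[0,0,-0.45],-0.2],
    [[0.016,0.072,0],[0,0,-0.45],-0.2],
  ],
)

```text
time: 12.55
eef_pos: [0.5341, 0.0007, 0.0521]
tcp_rot: [-3.14, -0.002, 0.323]
wrist_force: [2.1, 4.9, 0.5]
width: 0.0341
gripper_force: 2.2
```

```bash
cat > f.py <<'E'
from h import *
o=get_obs();T=o["eef_pos"];y=o["tcp_rot"][2];yt=np.array([np.sin(y),-np.cos(y),0]);xt=np.array([np.cos(y),np.sin(y),0])
F=[o["wrist_force"]]
for i in range(4): camera("side");F.append(get_obs()["wrist_force"])
F=np.mean(F,0);print(T.round(4),y.round(3),"along push(tool y)",(F@yt).round(2),"x",(F@xt).round(2),"z",F[2].round(2),"grip",o["gripper_force"],o["width"],o["time"])
E
python3 f.py
```

```text
[0.5341 0.0007 0.0521] 0.323 along push(tool y) -4.44 x 3.39 z 0.08 grip 2.1913180500268936 0.034087992120698685 12.55
```

Request:
move_arm(
  moves=[
    [[0,0.003,0],[0,0,-0.02],-0.2],
    [[0,0.006,0],[0,0,-0.04],-0.2],
    [[0,0.009,0],[0,0,-0.055],-0.2],
    [[0.0005,0.012,0],[0,0,-0.07],-0.2],
    [[0.0007,0.014,0],[0,0,-0.085],-0.2],
    [[0.001,0.016,0],[0,0,-0.097],-0.2],
    [[0.001,0.018,0],[0,0,-0.11],-0.2],
    [[0.001,0.018,0],[0,0,-0.11],-0.2],
    [[0.001,0.018,0],[0,0,-0.11],-0.2],
    [[0.001,0.018,0],[0,0,-0.11],-0.2],
  ],
)

```text
time: 14.0
eef_pos: [0.5405, -0.0154, 0.0521]
tcp_rot: [-3.139, -0.002, 0.432]
wrist_force: [2.6, 6.9, 0.6]
width: 0.0346
gripper_force: 2.8
```

```bash
python3 f.py
```

```text
[ 0.5405 -0.0154  0.0521] 0.432 along push(tool y) -5.54 x 4.52 z 0.38 grip 2.7954022586345673 0.03459639866196188 14.0
```

Request:
move_arm(
  moves=[
    [[0,0.001,0],[0,0,-0.006],-0.2],
    [[0,0.002,0],[0,0,-0.012],-0.2],
    [[0,0.003,0],[0,0,-0.018],-0.2],
    [[0,0.004,0],[0,0,-0.024],-0.2],
    [[0,0.005,0],[0,0,-0.03],-0.2],
    [[0,0.006,0],[0,0,-0.036],-0.2],
    [[0,0.006,0],[0,0,-0.036],-0.2],
    [[0,0.006,0],[0,0,-0.036],-0.2],
    [[0,0.006,0],[0,0,-0.036],-0.2],
    [[0,0.006,0],[0,0,-0.036],-0.2],
  ],
)

```text
time: 15.45
eef_pos: [0.543, -0.0206, 0.0521]
tcp_rot: [-3.139, -0.003, 0.468]
wrist_force: [1.2, 7.6, 0.7]
width: 0.0344
gripper_force: 3.1
```

```bash
python3 f.py
```

```text
[ 0.543  -0.0206  0.0521] 0.468 along push(tool y) -6.21 x 4.61 z 0.92 grip 3.0604366958141327 0.03439802883663687 15.45
```

Request:
move_arm(
  moves=[
    [[0,0.001,0],[0,0,-0.006],-0.2],
    [[0,0.002,0],[0,0,-0.012],-0.2],
    [[0,0.003,0],[0,0,-0.018],-0.2],
    [[0,0.003,0],[0,0,-0.018],-0.2],
    [[0,0.003,0],[0,0,-0.018],-0.2],
    [[0,0.003,0],[0,0,-0.018],-0.2],
    [[0,0.003,0],[0,0,-0.018],-0.2],
    [[0,0.003,0],[0,0,-0.018],-0.2],
    [[0,0.003,0],[0,0,-0.018],-0.2],
    [[0,0.003,0],[0,0,-0.018],-0.2],
  ],
)

```text
time: 16.9
eef_pos: [0.5443, -0.0232, 0.052]
tcp_rot: [-3.139, -0.002, 0.486]
wrist_force: [0.8, 6.5, 1.0]
width: 0.0342
gripper_force: 3.1
```

```bash
python3 f.py
```

```text
[ 0.5443 -0.0232  0.052 ] 0.486 along push(tool y) -6.17 x 4.66 z 0.91 grip 3.064119815826416 0.03421228806633212 16.9
```

Not at the peg yet, as the force is unchanged. Continuing.

Request:
move_arm(
  moves=[
    [[0,0.001,0],[0,0,-0.006],-0.2],
    [[0,0.002,0],[0,0,-0.012],-0.2],
    [[0,0.003,0],[0,0,-0.018],-0.2],
    [[0,0.004,0],[0,0,-0.024],-0.2],
    [[0,0.004,0],[0,0,-0.024],-0.2],
    [[0,0.004,0],[0,0,-0.024],-0.2],
    [[0,0.004,0],[0,0,-0.024],-0.2],
    [[0,0.004,0],[0,0,-0.024],-0.2],
    [[0,0.004,0],[0,0,-0.024],-0.2],
    [[0,0.004,0],[0,0,-0.024],-0.2],
  ],
)

```text
time: 18.35
eef_pos: [0.5458, -0.0268, 0.052]
tcp_rot: [-3.139, -0.002, 0.51]
wrist_force: [0.9, 7.6, 1.3]
width: 0.0344
gripper_force: 3.0
```

```bash
python3 f.py
```

```text
[ 0.5458 -0.0268  0.052 ] 0.51 along push(tool y) -5.67 x 4.49 z 1.18 grip 2.993912324309349 0.03444509804745705 18.35
```

Request:
move_arm(
  moves=[
    [[0,0.001,0],[0,0,-0.006],-0.2],
    [[0,0.002,0],[0,0,-0.012],-0.2],
    [[0,0.003,0],[0,0,-0.018],-0.2],
    [[0,0.004,0],[0,0,-0.024],-0.2],
    [[0,0.004,0],[0,0,-0.024],-0.2],
    [[0,0.004,0],[0,0,-0.024],-0.2],
    [[0,0.004,0],[0,0,-0.024],-0.2],
    [[0,0.004,0],[0,0,-0.024],-0.2],
    [[0,0.004,0],[0,0,-0.024],-0.2],
    [[0,0.004,0],[0,0,-0.024],-0.2],
  ],
)

```text
time: 19.8
eef_pos: [0.5472, -0.0291, 0.0519]
tcp_rot: [-3.136, -0.002, 0.533]
wrist_force: [0.5, 10.8, 3.3]
width: 0.0342
gripper_force: 4.5
```

```bash
python3 f.py
python3 - <<'E'
from h import *
c=camera("wrist")
for l in("ratchet","stops"):
    for s in silhouettes(c,l)[:1]:
        ys,xs=np.nonzero(s["mask"]);print(l,round(s["conf"],2),s["bbox"],[(int(r),int(xs[ys==r].min()),int(xs[ys==r].max())) for r in np.unique(ys)[::12]])
print([proj(c,p).round() for p in([.6345,.128,.108],[.618,-.002,.108],[.618,-.002,.08],[.694,.053,.107])])
E
```

```text
[ 0.5472 -0.0291  0.0519] 0.533 along push(tool y) -8.96 x 5.68 z 2.58 grip 4.502745243808022 0.03416790612894568 19.8
ratchet 0.74 [269.3, 0.0, 369.3, 350.7] [(0, 270, 369), (12, 277, 361), (24, 288, 357), (36, 293, 358), (48, 292, 358), (60, 292, 347), (72, 292, 337), (84, 292, 336), (96, 291, 335), (108, 291, 335), (120, 291, 334), (132, 291, 334), (144, 291, 333), (156, 291, 332), (168, 290, 332), (180, 290, 331), (192, 286, 334), (204, 285, 333), (216, 285, 333), (228, 285, 332), (240, 285, 332), (252, 285, 330), (264, 285, 329), (276, 285, 329), (288, 285, 328), (300, 284, 328), (312, 284, 327), (324, 285, 327), (336, 285, 325), (348, 298, 317)]
stops 0.82 [273.8, 321.8, 288.6, 345.8] [(322, 280, 282), (334, 274, 284), (346, 276, 288)]
[array([   7., -180.]), array([351., 104.]), array([345., 103.]), array([ 330., -240.])]
```

Force rose by about 3 N at the grip, so the handle is on the right peg at about 5 N. Now I'll click back to the left.

Request:
move_arm(
  moves=[
    [[0.001,-0.017,0],[0,0,0.1],-0.2],
    [[0.004,-0.033,0],[0,0,0.2],-0.2],
    [[0.009,-0.049,0],[0,0,0.3],-0.2],
    [[0.015,-0.065,0],[0,0,0.4],-0.2],
    [[0.023,-0.08,0],[0,0,0.5],-0.2],
    [[0.032,-0.094,0],[0,0,0.6],-0.2],
    [[0.043,-0.107,0],[0,0,0.7],-0.2],
    [[0.0545,-0.119,0],[0,0,0.8],-0.2],
    [[0.0675,-0.13,0],[0,0,0.9],-0.2],
    [[0.0745,-0.135,0],[0,0,0.95],-0.2],
  ],
)

```text
time: 21.4
eef_pos: [0.5412, 0.1212, 0.0512]
tcp_rot: [3.138, 0.002, -0.414]
wrist_force: [-1.9, -1.1, 1.1]
width: 0.0345
gripper_force: 1.2
```

```bash
python3 f.py
python3 - <<'E'
from h import *
o=get_obs();T=o["eef_pos"];y=o["tcp_rot"][2];d=np.array([.694,.052])-T[:2]
print("theta",np.arctan2(-d[1],d[0]),np.hypot(*d),"C",d@[np.cos(y),np.sin(y)],d@[np.sin(y),-np.cos(y)])
E
```

```text
[0.5412 0.1212 0.0512] -0.414 along push(tool y) 0.37 x 0.12 z 0.01 grip 1.2113519679405726 0.034462744608548694 21.4
theta 0.4305312746566063 0.16642840231568154 C 0.1664024938407128 0.0029365185069908407
```

Request:
move_arm(
  moves=[
    [[0.0005,-0.01,0],[0,0,0.06],-0.2],
    [[0.0016,-0.02,0],[0,0,0.12],-0.2],
    [[0.003,-0.03,0],[0,0,0.18],-0.2],
    [[0.004,-0.033,0],[0,0,0.2],-0.2],
    [[0.0047,-0.036,0],[0,0,0.22],-0.2],
    [[0.0055,-0.039,0],[0,0,0.24],-0.2],
    [[0.0055,-0.039,0],[0,0,0.24],-0.2],
    [[0.0055,-0.039,0],[0,0,0.24],-0.2],
    [[0.0055,-0.039,0],[0,0,0.24],-0.2],
    [[0.0055,-0.039,0],[0,0,0.24],-0.2],
  ],
)

```text
time: 22.85
eef_pos: [0.5638, 0.1552, 0.0519]
tcp_rot: [-3.141, -0.0, -0.654]
wrist_force: [-0.3, -0.8, -1.3]
width: 0.0339
gripper_force: 0.4
```

```bash
python3 f.py
```

```text
[0.5638 0.1552 0.0519] -0.654 along push(tool y) 0.45 x 0.27 z -0.77 grip 0.38603125198278576 0.033883414296453765 22.85
```

Request:
move_arm(
  moves=[
    [[0,-0.002,0],[0,0,0.012],-0.2],
    [[0,-0.004,0],[0,0,0.024],-0.2],
    [[0,-0.006,0],[0,0,0.036],-0.2],
    [[0.0003,-0.008,0],[0,0,0.048],-0.2],
    [[0.0003,-0.009,0],[0,0,0.054],-0.2],
    [[0.0003,-0.01,0],[0,0,0.06],-0.2],
    [[0.0003,-0.01,0],[0,0,0.06],-0.2],
    [[0.0003,-0.01,0],[0,0,0.06],-0.2],
    [[0.0003,-0.01,0],[0,0,0.06],-0.2],
    [[0.0003,-0.01,0],[0,0,0.06],-0.2],
  ],
)

```text
time: 24.3
eef_pos: [0.5699, 0.1631, 0.0518]
tcp_rot: [-3.141, 0.0, -0.714]
wrist_force: [-0.3, -0.8, 1.8]
width: 0.0341
gripper_force: 0.8
```

```bash
python3 f.py
```

```text
[0.5699 0.1631 0.0518] -0.714 along push(tool y) 1.1 x -0.13 z 0.75 grip 0.7553953274327796 0.03412108804110988 24.3
```

Request:
move_arm(
  moves=[
    [[0,-0.001,0],[0,0,0.006],-0.2],
    [[0,-0.002,0],[0,0,0.012],-0.2],
    [[0,-0.003,0],[0,0,0.018],-0.2],
    [[0,-0.004,0],[0,0,0.024],-0.2],
    [[0,-0.005,0],[0,0,0.03],-0.2],
    [[0,-0.005,0],[0,0,0.03],-0.2],
    [[0,-0.005,0],[0,0,0.03],-0.2],
    [[0,-0.005,0],[0,0,0.03],-0.2],
    [[0,-0.005,0],[0,0,0.03],-0.2],
    [[0,-0.005,0],[0,0,0.03],-0.2],
  ],
)

```text
time: 25.75
eef_pos: [0.5733, 0.1669, 0.0518]
tcp_rot: [-3.141, -0.0, -0.744]
wrist_force: [-0.9, -0.5, 0.6]
width: 0.0346
gripper_force: 0.4
```

```bash
python3 f.py
```

```text
[0.5733 0.1669 0.0518] -0.744 along push(tool y) 0.83 x -0.45 z 0.48 grip 0.43376358418754535 0.03462800006131424 25.75
```

Request:
move_arm(
  moves=[
    [[0,-0.001,0],[0,0,0.006],-0.2],
    [[0,-0.002,0],[0,0,0.012],-0.2],
    [[0,-0.003,0],[0,0,0.018],-0.2],
    [[0,-0.004,0],[0,0,0.024],-0.2],
    [[0,-0.004,0],[0,0,0.024],-0.2],
    [[0,-0.004,0],[0,0,0.024],-0.2],
    [[0,-0.004,0],[0,0,0.024],-0.2],
    [[0,-0.004,0],[0,0,0.024],-0.2],
    [[0,-0.004,0],[0,0,0.024],-0.2],
    [[0,-0.004,0],[0,0,0.024],-0.2],
  ],
)

```text
time: 27.2
eef_pos: [0.5759, 0.1698, 0.0518]
tcp_rot: [-3.141, -0.0, -0.768]
wrist_force: [-0.4, -0.7, 0.4]
width: 0.0341
gripper_force: 0.5
```

```bash
python3 f.py
```

```text
[0.5759 0.1698 0.0518] -0.768 along push(tool y) 0.95 x -0.63 z -0.44 grip 0.4852103460871149 0.034138924984160386 27.2
```

Request:
move_arm(
  moves=[
    [[0,-0.001,0],[0,0,0.006],-0.2],
    [[0,-0.002,0],[0,0,0.012],-0.2],
    [[0,-0.003,0],[0,0,0.018],-0.2],
    [[0,-0.004,0],[0,0,0.024],-0.2],
    [[0,-0.004,0],[0,0,0.024],-0.2],
    [[0,-0.004,0],[0,0,0.024],-0.2],
    [[0,-0.004,0],[0,0,0.024],-0.2],
    [[0,-0.004,0],[0,0,0.024],-0.2],
    [[0,-0.004,0],[0,0,0.024],-0.2],
    [[0,-0.004,0],[0,0,0.024],-0.2],
  ],
)

```text
time: 28.65
eef_pos: [0.5785, 0.1726, 0.0517]
tcp_rot: [3.141, 0.0, -0.792]
wrist_force: [-1.9, -1.8, 1.4]
width: 0.0342
gripper_force: 1.7
```

```bash
python3 f.py
python3 - <<'E'
from h import *
c=camera("wrist")
for l in("ratchet",):
    for s in silhouettes(c,l)[:1]:
        ys,xs=np.nonzero(s["mask"]);print(l,round(s["conf"],2),s["bbox"],[(int(r),int(xs[ys==r].min()),int(xs[ys==r].max())) for r in np.unique(ys)[::25]])
print(proj(c,[.6345,.128,.108]),proj(c,[.6345,.128,.09]))
E
```

```text
[0.5785 0.1726 0.0517] -0.792 along push(tool y) 3.25 x -0.49 z 0.93 grip 1.7425528654712252 0.034151944645892725 28.65
ratchet 0.88 [257.8, 1.2, 376.1, 354.3] [(0, 257, 376), (25, 270, 363), (50, 293, 345), (75, 299, 350), (100, 301, 344), (125, 302, 344), (150, 304, 346), (175, 306, 347), (200, 307, 348), (225, 305, 352), (250, 307, 354), (275, 309, 354), (300, 311, 355), (325, 314, 355), (350, 317, 331)]
[293.39732762 118.55505643] [296.70892332 115.60547513]
```

Request:
move_arm(
  moves=[
    [[0,-0.0005,0],[0,0,0.003],-0.2],
    [[0,-0.001,0],[0,0,0.006],-0.2],
    [[0,-0.0015,0],[0,0,0.009],-0.2],
    [[0,-0.0015,0],[0,0,0.009],-0.2],
    [[0,-0.0015,0],[0,0,0.009],-0.2],
    [[0,-0.0015,0],[0,0,0.009],-0.2],
    [[0,-0.0015,0],[0,0,0.009],-0.2],
    [[0,-0.0015,0],[0,0,0.009],-0.2],
    [[0,-0.0015,0],[0,0,0.009],-0.2],
    [[0,-0.0015,0],[0,0,0.009],-0.2],
  ],
)

```text
time: 30.2
eef_pos: [0.5793, 0.1734, 0.0517]
tcp_rot: [3.141, 0.0, -0.801]
wrist_force: [-3.6, -3.5, 1.5]
width: 0.0344
gripper_force: 2.5
```

```bash
python3 f.py
```

```text
[0.5793 0.1734 0.0517] -0.801 along push(tool y) 4.72 x -0.35 z 1.54 grip 2.506057759746909 0.03435336165049246 30.2
```

On the left peg at about 6 N, with the force rising stiffly. Now the second loosening stroke.

Request:
move_arm(
  moves=[
    [[0.0006,0.017,0],[0,0,-0.1],-0.2],
    [[0.003,0.033,0],[0,0,-0.2],-0.2],
    [[0.007,0.0495,0],[0,0,-0.3],-0.2],
    [[0.0125,0.065,0],[0,0,-0.4],-0.2],
    [[0.0195,0.08,0],[0,0,-0.5],-0.2],
    [[0.028,0.0945,0],[0,0,-0.6],-0.2],
    [[0.038,0.108,0],[0,0,-0.7],-0.2],
    [[0.049,0.1205,0],[0,0,-0.8],-0.2],
    [[0.0615,0.1315,0],[0,0,-0.9],-0.2],
    [[0.075,0.1415,0],[0,0,-1.0],-0.2],
  ],
)

```text
time: 31.65
eef_pos: [0.5354, 0.024, 0.0534]
tcp_rot: [-3.138, -0.012, 0.199]
wrist_force: [2.9, 8.4, -1.3]
width: 0.0344
gripper_force: 3.6
```

```bash
python3 f.py
python3 - <<'E'
from h import *
o=get_obs();T=o["eef_pos"];y=o["tcp_rot"][2];d=np.array([.694,.052])-T[:2]
print("theta",np.arctan2(-d[1],d[0]),np.hypot(*d),"C",d@[np.cos(y),np.sin(y)],d@[np.sin(y),-np.cos(y)])
E
```

```text
[0.5354 0.024  0.0534] 0.199 along push(tool y) -4.03 x 2.78 z 0.12 grip 3.5731948167085648 0.03435036435607325 31.65
theta -0.18186461559669126 0.1636469114091155 C 0.1636297248290269 0.00237165893834652
```

Request:
move_arm(
  moves=[
    [[0,0.01,0],[0,0,-0.06],-0.2],
    [[0,0.02,0],[0,0,-0.12],-0.2],
    [[0,0.029,0],[0,0,-0.175],-0.2],
    [[0.001,0.035,0],[0,0,-0.215],-0.2],
    [[0.001,0.039,0],[0,0,-0.24],-0.2],
    [[0.002,0.042,0],[0,0,-0.26],-0.2],
    [[0.002,0.044,0],[0,0,-0.275],-0.2],
    [[0.002,0.046,0],[0,0,-0.285],-0.2],
    [[0.002,0.046,0],[0,0,-0.285],-0.2],
    [[0.002,0.046,0],[0,0,-0.285],-0.2],
  ],
)

```text
time: 33.1
eef_pos: [0.5423, -0.021, 0.0523]
tcp_rot: [-3.14, -0.003, 0.482]
wrist_force: [2.1, 7.0, 1.0]
width: 0.0342
gripper_force: 2.8
```

```bash
python3 f.py
```

```text
[ 0.5423 -0.021   0.0523] 0.482 along push(tool y) -5.31 x 4.3 z 1.39 grip 2.842253534181509 0.0341650972540856 33.1
```

Request:
move_arm(
  moves=[
    [[0,0.001,0],[0,0,-0.006],-0.2],
    [[0,0.002,0],[0,0,-0.012],-0.2],
    [[0,0.003,0],[0,0,-0.018],-0.2],
    [[0,0.004,0],[0,0,-0.024],-0.2],
    [[0,0.005,0],[0,0,-0.03],-0.2],
    [[0,0.006,0],[0,0,-0.036],-0.2],
    [[0,0.006,0],[0,0,-0.036],-0.2],
    [[0,0.006,0],[0,0,-0.036],-0.2],
    [[0,0.006,0],[0,0,-0.036],-0.2],
    [[0,0.006,0],[0,0,-0.036],-0.2],
  ],
)

```text
time: 34.55
eef_pos: [0.545, -0.026, 0.0522]
tcp_rot: [-3.14, -0.003, 0.518]
wrist_force: [1.4, 7.5, 1.4]
width: 0.0337
gripper_force: 3.0
```

```bash
python3 f.py
```

```text
[ 0.545  -0.026   0.0522] 0.518 along push(tool y) -5.58 x 4.47 z 1.53 grip 3.0492006725398824 0.033736120731121165 34.55
```

Request:
move_arm(
  moves=[
    [[0,0.001,0],[0,0,-0.005],-0.2],
    [[0,0.002,0],[0,0,-0.01],-0.2],
    [[0,0.003,0],[0,0,-0.015],-0.2],
    [[0,0.004,0],[0,0,-0.02],-0.2],
    [[0,0.0045,0],[0,0,-0.023],-0.2],
    [[0,0.0045,0],[0,0,-0.023],-0.2],
    [[0,0.0045,0],[0,0,-0.023],-0.2],
    [[0,0.0045,0],[0,0,-0.023],-0.2],
    [[0,0.0045,0],[0,0,-0.023],-0.2],
    [[0,0.0045,0],[0,0,-0.023],-0.2],
  ],
)

```text
time: 36.0
eef_pos: [0.5466, -0.0289, 0.0522]
tcp_rot: [-3.137, -0.003, 0.54]
wrist_force: [-0.1, 9.3, 2.8]
width: 0.0336
gripper_force: 4.4
```

```bash
python3 f.py
```

```text
[ 0.5466 -0.0289  0.0522] 0.54 along push(tool y) -8.08 x 5.04 z 2.75 grip 4.380418440559879 0.03360892534067217 36.0
```

On the right peg again. I'll press slightly more, then release and lift clear.

Request:
move_arm(
  moves=[
    [[0,0.0007,0],[0,0,-0.004],-0.2],
    [[0,0.0007,0],[0,0,-0.004],-0.2],
    [[0,0.0007,0],[0,0,-0.004],-0.2],
    [[0,0.0007,0],[0,0,-0.004],-0.2],
    [[0,-0.003,0],[0,0,0],-0.2],
    [[0,-0.007,0],[0,0,0],-0.1],
    [[0,-0.007,0],[0,0,0],0.1],
    [[0,-0.007,0],[0,0,0],0.2],
    [[0,-0.007,0],[0,0,0],0.2],
    [[0,-0.007,-0.01],[0,0,0],0.2],
  ],
)

```text
time: 37.45
eef_pos: [0.5417, -0.0268, 0.0613]
tcp_rot: [-3.14, 0.002, 0.542]
wrist_force: [-0.4, -0.3, 0.3]
width: 0.0512
gripper_force: 0.0
```

Request:
move_arm(
  moves=[
    [[0,0,-0.02],[0,0,0],0.2],
    [[0,0,-0.05],[0,0,0],0.2],
    [[0,0,-0.1],[0,0,0],0.2],
    [[0,0,-0.15],[0,0,0],0.2],
    [[0,0,-0.2],[0,0,0],0.2],
    [[0,0,-0.22],[0,0,0],0.2],
    [[0,0,-0.22],[0,0,0],0.2],
    [[0,0,-0.22],[0,0,0],0.2],
    [[0,0,-0.22],[0,0,0],0.2],
    [[0,0,-0.22],[0,0,0],0.2],
  ],
)

```text
time: 38.7
eef_pos: [0.542, -0.0265, 0.2803]
tcp_rot: [-3.14, 0.002, 0.543]
wrist_force: [-0.3, -0.0, -0.5]
width: 0.0509
gripper_force: 0.0
```

```bash
python3 f.py
python3 - <<'E'
from h import *
c=camera("wrist");o=get_obs()
for l in("ratchet","lever_tip","nut","grip"):
    for s in silhouettes(c,l)[:1]:
        ys,xs=np.nonzero(s["mask"]);print(l,round(s["conf"],2),s["bbox"],[(int(r),int(xs[ys==r].min()),int(xs[ys==r].max())) for r in np.unique(ys)[::10]])
        if l=="ratchet":
            P=[atz(c,xs[ys==r].mean(),r,.1)[:2] for r in np.unique(ys)[-60:-5]];P=np.array(P);d=P[0]-P[-1];print("theta",np.arctan2(-d[1],d[0]),P[-1])
E
```

```text
[ 0.542  -0.0265  0.2803] 0.543 along push(tool y) -0.09 x 0.12 z -0.19 grip 0.0 0.050864803273598554 38.7
ratchet 0.83 [294.7, 0.2, 365.3, 200.1] [(0, 295, 362), (10, 297, 359), (20, 300, 353), (30, 308, 343), (40, 304, 342), (50, 302, 343), (60, 306, 339), (70, 313, 331), (80, 312, 331), (90, 312, 326), (100, 311, 324), (110, 309, 324), (120, 309, 323), (130, 307, 323), (140, 305, 322), (150, 304, 322), (160, 303, 319), (170, 302, 319), (180, 302, 318), (190, 302, 318)]
theta -0.4620210932814463 [ 0.50753632 -0.03434295]
lever_tip 0.8 [311.9, 33.8, 332.5, 82.5] [(36, 319, 325), (46, 313, 332), (56, 317, 329), (66, 321, 330), (76, 323, 332)]
nut 0.57 [504.9, 226.3, 575.7, 285.4] [(227, 518, 528), (237, 506, 548), (247, 505, 571), (257, 513, 574), (267, 524, 571), (277, 530, 562), (287, 542, 547)]
grip 0.61 [295.8, 1.2, 363.4, 199.4] [(0, 294, 362), (10, 296, 359), (20, 301, 354), (30, 309, 343), (40, 304, 341), (50, 303, 343), (60, 305, 339), (70, 313, 331), (80, 313, 331), (90, 311, 326), (100, 311, 325), (110, 309, 324), (120, 309, 323), (130, 306, 323), (140, 305, 323), (150, 305, 322), (160, 303, 321), (170, 302, 320), (180, 301, 318), (190, 301, 317)]
```

```bash
python3 -c "
from bench import finish_job
print(finish_job())"
```

```text
the job is handed in; nothing more can be done
None
```

I flipped the lever to loosening and made both strokes with the click-back between them, pressing each peg at an estimated 4–6 N. I estimate the nut turned well over 30° and handed the job in at about 39 s, but I never read the nut angle directly and no verdict was shown.

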